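# Move the plates from the display rack to the grill rack in reverse order

### The arm

A 6-joint arm with a two-finger parallel gripper is mounted at the origin on the work surface. World frame = base frame: x ahead of the robot, y to its left, z up, the work surface at z = 0. Lengths are in m, angles in rad, forces in N, time in s.
With the tool pointing down it reaches from about 0.3 to 0.775 m from the base axis. Payload 14.6 kg.
Tool frame: the origin (TCP) lies at the very end of the fingers, on their centre line; the grasp point (between the pads) lies 19 mm behind it; z points along the fingers, x is the direction in which the jaws open and shut, and the axes are right-handed (so a half turn about z gives the same grasp; the last joint's range is limited). The gripper opens to 94 mm and grips with 3 to 60 N. Pads are 16 mm wide; open, the fingers measure 119 mm over their backs; the gripper's body (75 mm by 177 mm) begins 78 mm behind the grasp point.
Start: joints at [-1.4, 0.3, 1.521, -0, 1.321, -0.067], TCP at [0.13, -0.535, 0.166] pointing down, gripper open.
Joint ranges: [-3.03, 3.03], [-0.79, 2.21], [0.23, 2.52], [-1.04, 4.18], [0, 3.07], [-2.55, 2.55]. Speed limits (rad/s): [2.22, 2.22, 2.57, 3.14, 3.14, 3.14].

### API

Orientations are given as [roll, pitch, yaw] about the fixed x, y, z axes, in that order (R = Rz(yaw) Ry(pitch) Rx(roll)).
In Python, from station import ctrl gives the robot as it stands.
- The arm moves only by the shell command python3 -m inch 'ROWS' [FORCE]. ROWS is JSON, one flat list of numbers, 7 for each row, row after row: the shift along the tool's x, y, z in cm, then the turn, a rotation vector about the tool's x, y, z in rad, then the opening, from 0 (shut) to 1 (fully open). In form: [tx, ty, tz, wx, wy, wz, claw, tx, ty, tz, wx, wy, wz, claw, ...]. A call has 1 to 20 rows; each row shifts and turns the commanded pose from where the row before left it, along the tool's axes as they then stand; what a row does not reach is not made up. A row lasts 1/8 s, in which the tool goes at most 62.5 mm and 10.7 degrees, less where a joint would pass 70% of its speed; a pose out of reach is approached as far as the arm can. A call is refused whole if a number of a shift passes 6.25 or a number of a turn 0.188, either way. A call with a gripper value outside its range is refused whole. The fingers move at their own pace and stop on an object; FORCE is the grip in N (left out, the last holds). Time passes only in rows, so rows that do not move let the fingers close. It gives the time, the measured TCP pose, the force and the opening at its end, in the units of the state.
- ctrl.get_obs(): the state, without advancing time (a new reading comes with each control period).
- ctrl.camera(name): name is "scene" or "top"; returns (picture, depth): 400x640x3 uint8, red, green, blue; 400x640 float32, m along the optical axis (not along the pixel's ray), 0 where there is no reading.
- ctrl.camera_params(name): a dict with "vertical_fov" (degrees; the focal length in pixels is half the picture's height over the tangent of half this angle, whatever the lens; pixels are square), "cx", "cy" (the principal point, pixels), "camera_from_world" (4x4, takes a point from world to camera coordinates). Camera axes: x right, y down, z forward; pixel columns grow to the right and rows downward; lengths in m; the calibration is good to about 2 mm. A picture is of the moment at which its call begins. camera_params takes no time and is no camera call.
- ctrl.hand_in(): hands the job in, once; it reports no verdict.
Trained networks look in the newest picture that a camera, given by its name, has taken for a name from the list of things; names that differ only in an ending like _2 or _b are one class to them, and where a whole thing is asked for, a point or a joint stands for the part that bears it (a point fixed in the world has none). Each returns a list of dicts, best first, with "score" (0 to 1); they miss things now and then, are a little off and sometimes report something else, mostly with a low value. They report only what shows in the picture. A call takes as long as a camera call. They do not tell look-alikes from the thing itself.
- ctrl.spot_in(camera, label): "bbox" ([centre column, centre row, width, height] in pixels, round what is visible of it).
- ctrl.place_of(camera, label): "centre" ([column, row] in pixels: a listed point, or the origin of a listed thing).
The state is a dict: "time_s": time; "qpos": joint angles; "joint_vel": joint speeds; "tau": joint torques, N m; "ee_pos": TCP position; "eef_rot": TCP orientation; "force": force on the tool from outside, world axes, zero at the start; "moment": the same for the moment, N m; "grip_width": finger opening in m.
Only numpy, scipy, OpenCV 4.12 (cv2) and the standard library are available. Lean on these libraries where they do the work, as an engineer would, in place of code of your own. Each camera call takes 0.05 s, during which the arm holds its last target. There are 200 camera calls.

### The job

Move the three ceramic plates from the wooden display rack to the empty steel rack, one to a slot and in reverse order: seen from the robot, the plate standing leftmost in the wooden rack goes to the rightmost steel slot, the middle one to the middle, and the rightmost to the leftmost. Stand each plate on edge, centred and fully down in its slot; lower it in, do not let it drop. Leave the lidded glass dish between the racks where it stands.

Things in the scene. Friction and masses are not known exactly. Their poses are not given: they have to be found in the camera images.
- large_plate: the large round plate, 132 mm across and 12 mm thick, white ceramic, standing on edge in the wooden rack. Origin at its centre; y is its axis (through its thickness); at the start z points up. Seated in a slot of either rack, its centre stands 76.4 mm above the slot's origin (86.4 mm above the table), its top edge 152.4 mm above the table. It may lean up to 10 degrees in its slot.
- square_plate: the square plate, 112 x 112 mm and 12 mm thick, white ceramic, standing on edge in the wooden rack. Origin at its centre; y is its axis (through its thickness); at the start z points up. Seated in a slot of either rack, its centre stands 73.0 mm above the slot's origin (83.0 mm above the table), its top edge 139.0 mm above the table. It may lean up to 10 degrees in its slot.
- small_plate: the small round plate, 96 mm across and 12 mm thick, white ceramic, standing on edge in the wooden rack. Origin at its centre; y is its axis (through its thickness); at the start z points up. Seated in a slot of either rack, its centre stands 55.7 mm above the slot's origin (65.7 mm above the table), its top edge 113.7 mm above the table. It may lean up to 10 degrees in its slot.
- wood_slot_large: Fixed slot of the wooden rack where the large round plate starts. The three wooden slots look alike, 75 mm apart along y, in a shuffled order; same form as the steel slots. Origin at its centre on top of the rack's board, 10 mm above the table; z up, x along the slot, y along the row to its left end.
- wood_slot_square: Fixed slot of the wooden rack where the square plate starts. The three wooden slots look alike, 75 mm apart along y, in a shuffled order; same form as the steel slots. Origin at its centre on top of the rack's board, 10 mm above the table; z up, x along the slot, y along the row to its left end.
- wood_slot_small: Fixed slot of the wooden rack where the small round plate starts. The three wooden slots look alike, 75 mm apart along y, in a shuffled order; same form as the steel slots. Origin at its centre on top of the rack's board, 10 mm above the table; z up, x along the slot, y along the row to its left end.
- steel_slot_left: Left-hand (+y) slot of the empty steel rack, fixed; slots 75 mm apart. Origin at its centre on top of the rack's board, 10 mm above the table; z up, x along the slot, y along the row to its left end. Posts either side (x 14 to 30 mm) leave a 16 mm gap, flaring above 42 mm to about 34 mm at their tops, 62 mm above the origin. Plates rest on cross dowels at x = +-30 mm, tops 17 mm up (round ones sink between).
- steel_slot_middle: Middle slot of the empty steel rack, fixed; slots 75 mm apart. Origin at its centre on top of the rack's board, 10 mm above the table; z up, x along the slot, y along the row to its left end. Posts either side (x 14 to 30 mm) leave a 16 mm gap, flaring above 42 mm to about 34 mm at their tops, 62 mm above the origin. Plates rest on cross dowels at x = +-30 mm, tops 17 mm up (round ones sink between).
- steel_slot_right: Right-hand (-y) slot of the empty steel rack, fixed; slots 75 mm apart. Origin at its centre on top of the rack's board, 10 mm above the table; z up, x along the slot, y along the row to its left end. Posts either side (x 14 to 30 mm) leave a 16 mm gap, flaring above 42 mm to about 34 mm at their tops, 62 mm above the origin. Plates rest on cross dowels at x = +-30 mm, tops 17 mm up (round ones sink between).
- glass_dish: Empty round glass dish with its glass lid on, loose, 110 mm across, 77 mm high with its steel knob, standing on the table between the racks. Origin at the centre of its underside, z up.
Things that resemble listed ones, but are neither listed nor needed, are in the scene too. What is shaped like the small_plate but blue or yellow is not meant.

How it is judged:
By the outcome, as a careful person would: the job done as asked, in the order asked, and still so for the second after the job is handed in, with the robot touching nothing.
It also fails if it takes over 96 s, if anything falls off the work surface, if the arm or the gripper's body presses on something with over 40 N, if the wrist force passes 120 N, or if a joint passes its speed limit or range.

## Working session

There is one attempt and no reset: what is moved stays moved. The work goes in short steps, Python scripts to look and compute and a shell command to move; the robot and the scene stay as the last step left them, time stands still between calls to the robot, and variables do not carry over. Pictures are saved under pics/ and viewed, about 12 in all and at most 16, crops included, and the job is handed in when it is done.

```bash
ls; mkdir -p pics
cat > h.py <<'E'
import numpy as np, cv2
from station import ctrl
def cam(n):
    im,d=ctrl.camera(n); return im,d
def params(n):
    p=ctrl.camera_params(n); f=200/np.tan(np.radians(p["vertical_fov"])/2)
    return f,p["cx"],p["cy"],np.array(p["camera_from_world"])
def ray(n,u,v,z):  # world point on plane z
    f,cx,cy,T=params(n); W=np.linalg.inv(T)
    d=W[:3,:3]@np.array([(u-cx)/f,(v-cy)/f,1]); o=W[:3,3]
    return o+d*(z-o[2])/d[2]
def cloud(n,d):
    f,cx,cy,T=params(n); W=np.linalg.inv(T)
    v,u=np.mgrid[:d.shape[0],:d.shape[1]]
    P=np.stack([(u-cx)/f*d,(v-cy)/f*d,d],-1)
    return P@W[:3,:3].T+W[:3,3]
def proj(n,p):
    f,cx,cy,T=params(n); q=T[:3,:3]@np.array(p)+T[:3,3]
    return f*q[0]/q[2]+cx, f*q[1]/q[2]+cy
E
python3 - <<'E'
from h import *
for n in("top","scene"):
    im,d=cam(n); cv2.imwrite(f"pics/{n}0.png",im[:,:,::-1]); np.save(f"{n}0.npy",d)
    print(n,params(n)[3].round(3).tolist(),params(n)[:3])
    for l in "large_plate square_plate small_plate wood_slot_large wood_slot_square wood_slot_small steel_slot_left steel_slot_middle steel_slot_right glass_dish".split():
        for r in ctrl.place_of(n,l)[:3]:
            u,v=r["centre"]; print(l,round(r["score"],2),round(u),round(v),ray(n,u,v,{'l':.086,'q':.083,'m':.066}.get(l[0] if l[0]=='l' else l[1],.01) if 'plate' in l else .01).round(3))
o=ctrl.get_obs(); print(o)
E
```

```text
pics
top [[0.0, -1.0, -0.026, -0.053], [-0.981, 0.005, -0.192, 0.575], [0.192, 0.025, -0.981, 1.042], [0.0, 0.0, 0.0, 1.0]] (np.float64(376.38582971663857), 320.5887799514532, 199.98700317135376)
large_plate 0.74 369 212 [ 0.534 -0.192  0.086]
square_plate 0.56 394 207 [ 0.548 -0.262  0.083]
small_plate 0.9 419 204 [ 0.561 -0.336  0.066]
small_plate 0.84 430 265 [ 0.388 -0.357  0.066]
small_plate 0.76 405 153 [ 0.713 -0.302  0.066]
wood_slot_small 0.62 412 209 [ 0.555 -0.329  0.01 ]
steel_slot_left 0.92 199 230 [0.494 0.314 0.01 ]
steel_slot_middle 0.62 217 225 [0.51  0.259 0.01 ]
glass_dish 0.84 299 218 [0.53  0.011 0.01 ]
scene [[0.122, 0.992, -0.015, -0.011], [0.789, -0.106, -0.606, -0.398], [-0.603, 0.063, -0.795, 1.725], [0.0, 0.0, 0.0, 1.0]] (np.float64(502.53632188944925), 320.1451057787724, 189.4898484230128)
large_plate 0.72 269 189 [ 0.545 -0.19   0.086]
square_plate 0.78 240 199 [ 0.563 -0.266  0.083]
small_plate 0.9 230 262 [ 0.738 -0.298  0.066]
small_plate 0.87 203 163 [ 0.413 -0.368  0.066]
small_plate 0.75 162 224 [ 0.603 -0.468  0.066]
wood_slot_square 0.93 246 214 [
[... 322 characters left out ...]
1 ]
glass_dish 0.86 346 202 [0.558 0.014 0.01 ]
{'time_s': 1.1, 'qpos': array([-1.39962382e+00,  2.99870990e-01,  1.52101480e+00, -1.62056859e-05,
        1.32070448e+00, -6.65910292e-02]), 'joint_vel': array([ 0.00056005, -0.00023193, -0.0020433 , -0.00067607, -0.0005715 ,
        0.00151017]), 'tau': array([ 1.33947710e-04, -5.31671154e+01, -3.52927101e+01,  7.08723231e-02,
        2.12774595e-02, -2.04240729e-05]), 'ee_pos': array([ 0.12953563, -0.53451083,  0.16635523]), 'eef_rot': array([ 3.14157683e+00, -1.33498931e-06, -1.33302878e+00]), 'force': array([-0.65099856, -0.33266413,  0.46711828]), 'moment': array([ 0.00013194, -0.03499516,  0.02785369]), 'grip_width': 0.09401323318602452}
```

Run:
```python
import cv2,numpy as np
a=cv2.imread("pics/top0.png")[110:310,150:480];b=cv2.imread("pics/scene0.png")[110:300,130:500]
a=cv2.resize(a,(800,int(200*800/330)),interpolation=cv2.INTER_CUBIC);b=cv2.resize(b,(800,int(190*800/370)),interpolation=cv2.INTER_CUBIC)
cv2.imwrite("pics/a.png",a);cv2.imwrite("pics/b.png",b)
```

```text
(no output)
```

View pics/a.png

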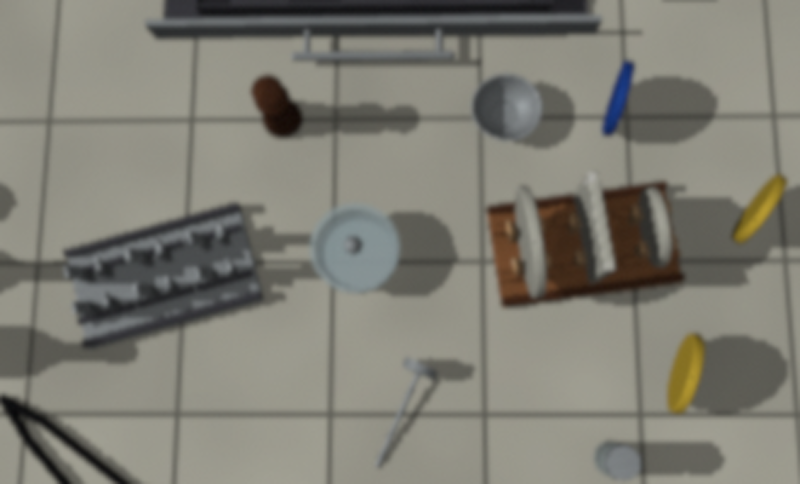

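View pics/b.png

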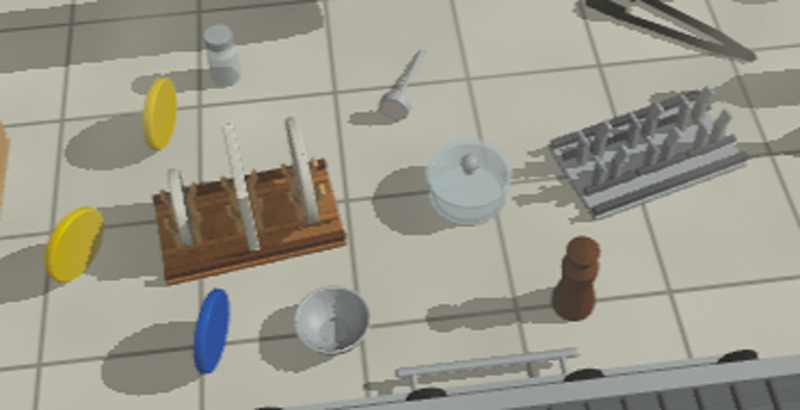

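Run:
```python
from h import *
P={n:cloud(n,np.load(n+"0.npy")) for n in("top","scene")}
def sel(n,b):
    p=P[n].reshape(-1,3); return p[np.all((p>b[0])&(p<b[1]),1)]
for n in P:
    t=sel(n,([.4,-.1,-.02],[.45,.1,.02])); print(n,"table z",np.median(t[:,2]).round(4))
    for nm,b in dict(steel=([.38,.12,.007],[.66,.42,.10]),wood=([.44,-.40,.007],[.66,-.15,.025])).items():
        q=sel(n,b); 
        h,e=np.histogram(q[:,2],np.arange(.006,.1,.004)); print(nm,len(q),h)
        q=q[q[:,2]<.02]
        # keep biggest blob
        r=cv2.minAreaRect((q[:,:2]*1000).astype(np.float32)); print(r)
    # plates
    q=sel(n,([.44,-.40,.085],[.66,-.13,.17])); print("plates pts",len(q))
    from scipy.cluster.vq import kmeans2
    c,l=kmeans2(q[:,:2],np.array([[.53,-.19],[.55,-.265],[.56,-.335]]),minit='matrix')
    for i in range(3):
        s=q[l==i]; m=s.mean(0); U,S,V=np.linalg.svd(s-m,full_matrices=False)
        print(i,len(s),m.round(4),s.min(0).round(3),s.max(0).round(3),"normal",V[2].round(3),"xydir deg",np.degrees(np.arctan2(*(V[2]*np.sign(V[2][1]))[[0,1]])).round(1),S[2]/len(s)**.5)
        T=s[s[:,2]>s[:,2].max()-.012]; print("   top",T.mean(0).round(4),len(T))
    g=sel(n,([.45,-.08,.02],[.65,.1,.09])); print("dish",g.min(0).round(3),g.max(0).round(3), g[g[:,2]>.06].mean(0) if (g[:,2]>.06).any() else 0)
```

```text
top table z 0.0011
steel 3165 [574 996 174 258 394 229  53  27  30  38  28  34  53  43  47  64  93  30
   0   0   0   0   0]
((526.6622924804688, 266.30157470703125), (286.9268798828125, 256.2673034667969), 87.37296295166016)
wood 1592 [357 700 122 137 276   0   0   0   0   0   0   0   0   0   0   0   0   0
   0   0   0   0   0]
((554.6943359375, -256.6841735839844), (162.47987365722656, 260.322265625), 15.202513694763184)
plates pts 851
0 315 [ 0.5375 -0.187   0.131 ] [ 0.477 -0.202  0.086] [ 0.604 -0.174  0.155] normal [ 0.146 -0.985 -0.09 ] xydir deg -8.4 0.0034924981634099923
   top [ 0.5415 -0.1883  0.1493] 123
1 341 [ 0.5536 -0.2599  0.1274] [ 0.5   -0.275  0.085] [ 0.61  -0.249  0.145] normal [-0.141  0.982  0.128] xydir deg -8.2 0.003208442870252575
   top [ 0.5554 -0.2617  0.1394] 204
2 195 [ 0.5605 -0.3353  0.1032] [ 0.519 -0.349  0.085] [ 0.606 -0.325  0.118] normal [-0.151  0.974  0.171] xydir deg -8.8 0.003534860118757964
   top [ 0.5613 -0.3364  0.111 ] 97
dish [ 0.489 -0.035  0.044] [0.598 0.073 0.082] [0.54195997 0.01758489 0.07431162]
scene table z -0.0006
steel 2879
[... 339 characters left out ...]
 (194.610107421875, 224.78952026367188), 6.552513122558594)
plates pts 607
0 231 [ 0.568  -0.1861  0.1309] [ 0.483 -0.203  0.085] [ 0.609 -0.175  0.155] normal [ 0.161 -0.986  0.039] xydir deg -9.2 0.0035297497268946586
   top [ 0.5463 -0.1889  0.1485] 89
1 232 [ 0.5727 -0.2606  0.1301] [ 0.502 -0.276  0.085] [ 0.616 -0.25   0.144] normal [-0.13   0.991  0.021] xydir deg -7.5 0.003512220968437821
   top [ 0.561  -0.2622  0.1375] 172
2 144 [ 0.5759 -0.3352  0.1038] [ 0.529 -0.345  0.085] [ 0.608 -0.327  0.118] normal [-0.079  0.986  0.15 ] xydir deg -4.6 0.0036008982477627725
   top [ 0.5654 -0.3373  0.1105] 73
dish [ 0.486 -0.037  0.021] [0.598 0.072 0.08 ] [0.54704087 0.01652749 0.07114767]
```

```bash
cat > fit.py <<'E'
from h import *
from scipy.optimize import minimize
P={n:cloud(n,np.load(n+"0.npy")) for n in("top","scene")}
def sel(n,b):
    p=P[n].reshape(-1,3); return p[np.all((p>b[0])&(p<b[1]),1)]
def fit(q,x0,free=True):
    def cost(v):
        x,y,th,h=v; h=h/1; c,s=np.cos(th),np.sin(th)
        t=np.array([[a,b*.075+d*h] for a in(-.022,.022) for b in(-1,0,1) for d in(-1,1)])@np.array([[c,s],[-s,c]])+[x,y]
        d=np.linalg.norm(q[:,None,:2]-t,axis=2).min(1); return np.minimum(d,.015).mean()*1e3
    return min((minimize(cost,[x0[0]+i*.01,x0[1]+j*.02,x0[2],.018],method="Nelder-Mead",options=dict(xatol=1e-5,fatol=1e-5,initial_simplex=np.array([[x0[0]+i*.01,x0[1]+j*.02,x0[2],.018]]*5)+np.vstack([np.zeros(4),np.diag([.01,.01,.1,.004])]))) for i in(-1,0,1) for j in(-1,0,1)),key=lambda r:r.fun)
for n in ("top","scene"):
    q=sel(n,([.42,.14,.060],[.60,.39,.10])); r=fit(q,(.51,.258,.24)); print(n,"steel",len(q),r.x.round(4),np.degrees(r.x[2]).round(2),r.fun)
a=np.vstack([sel(n,([.42,.14,.060],[.60,.39,.10])) for n in P]); r=fit(a,(.51,.258,.24)); print("both",r.x.round(4),np.degrees(r.x[2]),r.fun)
x,y,th,h=r.x
out={}
for n in P:
    im=cv2.imread(f"pics/{n}0.png"); k=4
    big=cv2.resize(im,None,fx=k,fy=k,interpolation=cv2.INTER_CUBIC)
    def dot(p,c): u,v=proj(n,p); cv2.circle(big,(int((u+.5)*k),int((v+.5)*k)),3,c,-1)
    for b in(-1,0,1):
        for a_ in(-.022,.022):
            for d in(-h,h):
                X=a_;Y=b*.075+d; dot([x+X*np.cos(th)-Y*np.sin(th),y+X*np.sin(th)+Y*np.cos(th),.072],(0,0,255))
        Y=b*.075; dot([x-Y*np.sin(th),y+Y*np.cos(th),.01],(0,255,0))
    u,v=proj(n,[x,y,.03]); out[n]=big[int(v*k)-200:int(v*k)+200,int(u*k)-280:int(u*k)+280]
    print([ (x-Y*np.sin(th),y+Y*np.cos(th)) for Y in(-.075,0,.075)])
cv2.imwrite("pics/c.png",cv2.resize(np.vstack(list(out.values())),None,fx=.75,fy=.75))
E
python3 fit.py
```

```text
top steel 253 [0.5153 0.2586 0.2706 0.0176] 15.5 5.116384051963468
scene steel 250 [0.5173 0.2581 0.2804 0.0179] 16.07 5.159789714515042
both [0.5162 0.2583 0.2751 0.0177] 15.760096438075658 5.203176836216403
[(np.float64(0.5365881935287258), np.float64(0.18613534138518129)), (np.float64(0.5162174400978046), np.float64(0.2583158955854409)), (np.float64(0.49584668666688336), np.float64(0.3304964497857005))]
[(np.float64(0.5365881935287258), np.float64(0.18613534138518129)), (np.float64(0.5162174400978046), np.float64(0.2583158955854409)), (np.float64(0.49584668666688336), np.float64(0.3304964497857005))]
```

View pics/c.png

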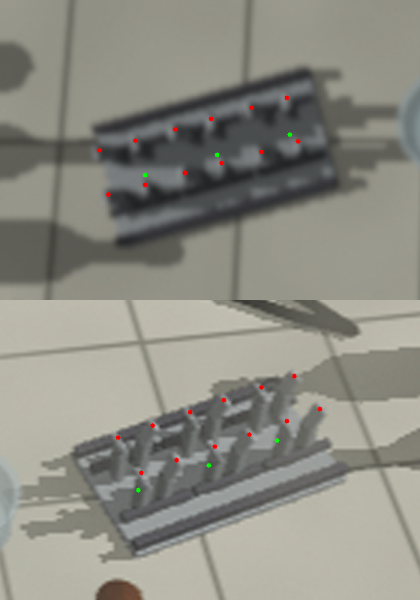

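```bash
cat > go.py <<'E'
import sys
from h import *
from scipy.spatial.transform import Rotation as R
x,y,z,yaw=map(float,sys.argv[1:5]); o=ctrl.get_obs()
A=R.from_euler("xyz",o["eef_rot"]); B=R.from_euler("xyz",[np.pi,0,yaw])
print("shift cm",(A.inv().apply(np.array([x,y,z])-o["ee_pos"])*100).round(2),"turn",(A.inv()*B).as_rotvec().round(3))
E
python3 go.py .5437 -.1882 .25 -1.431
```

```text
shift cm [-23.9  -48.41  -8.37] turn [ 0.    -0.     0.098]
```

```bash
python3 -m inch '[0,0,-4.2,0,0,0,0.5, 0,0,-4.2,0,0,0,0.5, -2,-4,0,0,0,0,0.5, -2,-4,0,0,0,0,0.5, -2,-4,0,0,0,0,0.5, -2,-4,0,0,0,0,0.5, -2,-4,0,0,0,0,0.5, -2,-4,0,0,0,0,0.5, -2,-4,0,0,0,0,0.5, -2,-4,0,0,0,0,0.5, -2,-4,0,0,0,0,0.5, -2,-4,0,0,0,0,0.5, -2,-4,0,0,0,0,0.5, -1.9,-4.4,0,0,0,0,0.5, 0,0,0,0,0,0.098,0.5, 0,0,0,0,0,0,0.5]'; python3 go.py .5437 -.1882 .25 -1.431
```

```text
time_s: 3.1
ee_pos: [0.5438, -0.1879, 0.2501]
eef_rot: [3.141, 0.0, -1.43]
force: [0.2, -0.6, -0.7]
grip_width: 0.0469
shift cm [0.03 0.01 0.01] turn [0.    0.    0.001]
```

```bash
python3 -m inch '[0,0,3,0,0,0,0.5, 0,0,3,0,0,0,0.5, 0,0,3,0,0,0,0.5, 0,0,2.5,0,0,0,0.5, 0,0,2,0,0,0,0.5, 0,0,0,0,0,0,0.5, 0,0,0,0,0,0,0, 0,0,0,0,0,0,0, 0,0,0,0,0,0,0, 0,0,0,0,0,0,0, 0,0,0,0,0,0,0, 0,0,0,0,0,0,0]' 40
python3 - <<'E'
from h import *
o=ctrl.get_obs(); print(o["force"],o["moment"],o["ee_pos"])
ims=[]
for n in("top","scene"):
    im,d=cam(n); u,v=proj(n,[.55,-.26,.1]); u,v=int(u),int(v); ims.append(cv2.resize(im[v-60:v+60,u-70:u+70,::-1],None,fx=2.8,fy=2.8,interpolation=cv2.INTER_CUBIC))
cv2.imwrite("pics/d.png",np.hstack(ims))
E
```

```text
time_s: 4.6
ee_pos: [0.5436, -0.1882, 0.1154]
eef_rot: [3.142, 0.0, -1.431]
force: [-0.1, 0.5, 0.8]
grip_width: 0.0006
[-0.11200195  0.4905274   0.84618313] [-0.01155979  0.05354523 -0.00275737] [ 0.54364363 -0.18819219  0.11536258]
```

View pics/d.png

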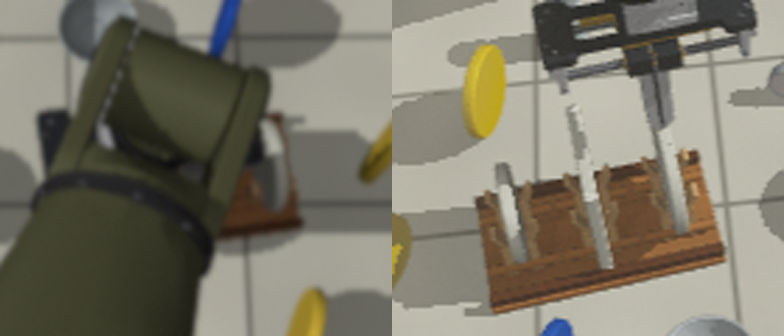

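Run:
```python
from h import *
o=ctrl.get_obs(); print(o["ee_pos"],o["grip_width"],o["time_s"])
im,d=cam("scene"); p=cloud("scene",d)
k=5; u0,v0=proj("scene",[.5437,-.1882,.13]); u0=int(u0);v0=int(v0)
big=cv2.resize(im[v0-50:v0+60,u0-60:u0+60,::-1],None,fx=k,fy=k,interpolation=cv2.INTER_CUBIC)
for q,c in(([.5437,-.1882,.1154],(0,0,255)),([.5437,-.1882,.152],(0,255,0)),([.5437,-.1882,.0864],(255,0,0))):
    u,v=proj("scene",q); cv2.circle(big,(int((u-u0+60.5)*k),int((v-v0+50.5)*k)),4,c,-1)
cv2.imwrite("pics/e.png",big)
q=p.reshape(-1,3)
for b in(.06,.08,.1,.12,.14,.16):
    s=q[(abs(q[:,0]-.54)<.08)&(abs(q[:,1]+.19)<.03)&(abs(q[:,2]-b)<.01)]; print(b,len(s),s.mean(0).round(3) if len(s) else 0,(s.min(0).round(3),s.max(0).round(3)) if len(s) else 0)
```

```text
[ 0.54364496 -0.18822235  0.11536692] 0.0006133400932322968 4.7
0.06 122 [ 0.548 -0.19   0.061] (array([ 0.489, -0.214,  0.05 ]), array([ 0.606, -0.164,  0.07 ]))
0.08 55 [ 0.559 -0.185  0.076] (array([ 0.489, -0.214,  0.07 ]), array([ 0.609, -0.164,  0.09 ]))
0.1 30 [ 0.605 -0.181  0.101] (array([ 0.596, -0.187,  0.091]), array([ 0.609, -0.175,  0.11 ]))
0.12 42 [ 0.596 -0.182  0.12 ] (array([ 0.586, -0.189,  0.11 ]), array([ 0.604, -0.176,  0.128]))
0.14 77 [ 0.574 -0.185  0.141] (array([ 0.553, -0.193,  0.13 ]), array([ 0.592, -0.178,  0.15 ]))
0.16 48 [ 0.553 -0.188  0.161] (array([ 0.54 , -0.202,  0.15 ]), array([ 0.563, -0.175,  0.17 ]))
```

View pics/e.png

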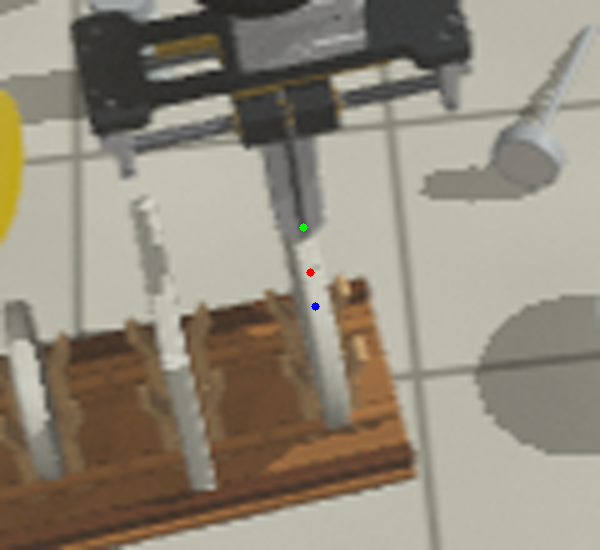

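```bash
python3 -m inch '[0,0,-0.5,0,0,0,0, 0,0,-0.5,0,0,0,0, 0,0,-1,0,0,0,0, 0,0,-1,0,0,0,0, 0,0,0,0,0,0,0]' 40
python3 - <<'E'
from h import *
ims=[]
for dx,dy in((0,0),):
    im,d=cam("scene"); u,v=proj("scene",[.5437,-.1882,.13]); u,v=int(u),int(v); ims.append(cv2.resize(im[v-50:v+60,u-60:u+60,::-1],None,fx=4,fy=4,interpolation=cv2.INTER_CUBIC))
cv2.imwrite("pics/f.png",np.hstack(ims))
E
```

```text
time_s: 5.38
ee_pos: [0.5441, -0.1884, 0.1465]
eef_rot: [-3.14, -0.001, -1.431]
force: [0.4, -0.2, -0.2]
grip_width: 0.0004
```

View pics/f.png

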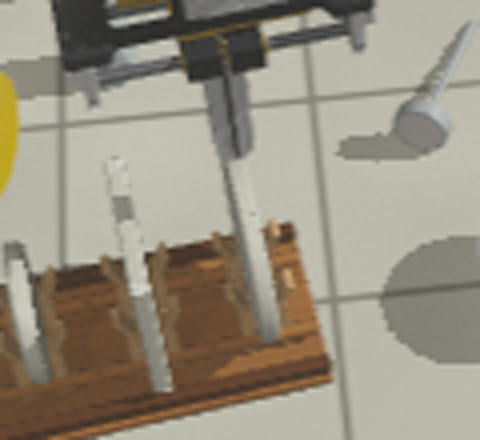

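Run:
```python
from h import *
im,d=cam("scene"); p=cloud("scene",d); q=p.reshape(-1,3); c=im.reshape(-1,3).astype(int)
o=ctrl.get_obs(); print(o["ee_pos"],o["qpos"].round(4))
for z in np.arange(.135,.27,.01):
    m=(abs(q[:,0]-.54)<.06)&(abs(q[:,1]+.19)<.03)&(abs(q[:,2]-z)<.005); s=q[m]
    if len(s): print(z.round(3),len(s),s.mean(0).round(3),s.min(0).round(3),s.max(0).round(3),c[m].mean(0).round())
for z in(.1465,.165,.18,.2): print(z,np.round(proj("scene",[.5441,-.1884,z])))
u,v=map(int,proj("scene",[.5441,-.1884,.17]))
for r in range(v-12,v+16): print(r,[tuple(p[r,u+k].round(3)) for k in(-2,0,2)])
```

```text
[ 0.5435872  -0.18823446  0.14531428] [-0.397   0.3731  1.4734 -0.      1.2951  1.034 ]
0.135 33 [ 0.582 -0.184  0.135] [ 0.517 -0.199  0.13 ] [ 0.593 -0.178  0.139] [183. 181. 168.]
0.145 71 [ 0.556 -0.188  0.146] [ 0.514 -0.198  0.14 ] [ 0.587 -0.179  0.15 ] [183. 182. 170.]
0.155 25 [ 0.543 -0.189  0.152] [ 0.526 -0.194  0.15 ] [ 0.561 -0.184  0.154] [188. 187. 175.]
0.185 8 [ 0.553 -0.187  0.187] [ 0.551 -0.195  0.184] [ 0.555 -0.181  0.19 ] [136. 136. 130.]
0.195 24 [ 0.552 -0.188  0.195] [ 0.542 -0.201  0.19 ] [ 0.556 -0.177  0.2  ] [120. 120. 116.]
0.205 29 [ 0.553 -0.187  0.205] [ 0.537 -0.202  0.2  ] [ 0.558 -0.176  0.21 ] [121. 120. 117.]
0.215 29 [ 0.553 -0.188  0.214] [ 0.549 -0.2    0.21 ] [ 0.557 -0.175  0.218] [118. 118. 115.]
0.225 32 [ 0.553 -0.188  0.225] [ 0.545 -0.201  0.22 ] [ 0.559 -0.177  0.23 ] [112. 112. 109.]
0.235 31 [ 0.552 -0.189  0.235] [ 0.543 -0.202  0.23 ] [ 0.555 -0.176  0.239] [111. 110. 108.]
0.245 34 [ 0.553 -0.187  0.245] [ 0.547 -0.201  0.24 ] [ 0.556 -0.175  0.25 ] [110. 109. 106.]
0.255 27 [ 0.552 -0.187  0.255] [ 0.542 -0.2    0.25 ] [ 0.558 
[... 4642 characters left out ...]
(-0.206), np.float64(-0.001)), (np.float64(0.563), np.float64(-0.193), np.float64(0.148)), (np.float64(0.563), np.float64(-0.188), np.float64(0.147))]
181 [(np.float64(0.446), np.float64(-0.206), np.float64(0.0)), (np.float64(0.5), np.float64(-0.197), np.float64(0.066)), (np.float64(0.563), np.float64(-0.188), np.float64(0.144))]
182 [(np.float64(0.448), np.float64(-0.207), np.float64(-0.002)), (np.float64(0.5), np.float64(-0.198), np.float64(0.062)), (np.float64(0.567), np.float64(-0.188), np.float64(0.145))]
183 [(np.float64(0.456), np.float64(-0.207), np.float64(0.003)), (np.float64(0.498), np.float64(-0.198), np.float64(0.055)), (np.float64(0.569), np.float64(-0.188), np.float64(0.143))]
```

The camera depth shows the fingertips at z≈0.184, while the state reports 0.145. The reported TCP is therefore about 38 mm too low, and the fingers closed in the air above the plate. From here I use real z = reported z + 0.038. Next I open the gripper and go lower.

```bash
python3 -m inch '[0,0,0,0,0,0,0.5, 0,0,0,0,0,0,0.5, 0,0,0,0,0,0,0.5, 0,0,0,0,0,0,0.5, 0,0,2,0,0,0,0.5, 0,0,2,0,0,0,0.5, 0,0,1.6,0,0,0,0.5, 0,0,1,0,0,0,0.5, 0,0,0,0,0,0,0.5, 0,0,0,0,0,0,0, 0,0,0,0,0,0,0, 0,0,0,0,0,0,0, 0,0,0,0,0,0,0, 0,0,0,0,0,0,0]' 40; python3 -m inch '[0,0,-0.5,0,0,0,0, 0,0,-1,0,0,0,0, 0,0,0,0,0,0,0]'
```

```text
time_s: 7.22
ee_pos: [0.5437, -0.1882, 0.0795]
eef_rot: [-3.141, -0.0, -1.431]
force: [0.1, 0.7, 1.1]
grip_width: 0.0119
time_s: 7.6
ee_pos: [0.5441, -0.1884, 0.0954]
eef_rot: [-3.14, -0.001, -1.431]
force: [-0.4, -0.6, -3.7]
grip_width: 0.0119
```

```bash
python3 -m inch '[0,0,-2,0,0,0,0, 0,0,-3,0,0,0,0, 0,0,-3,0,0,0,0, 0,0,-2,0,0,0,0, 0,0,0,0,0,-0.07,0, 0,0,0,0,0,-0.066,0, 0,0,0,0,0,0,0]'; python3 go.py .5366 .1861 .20 -1.295
```

```text
time_s: 8.48
ee_pos: [0.5435, -0.1882, 0.1942]
eef_rot: [3.141, 0.0, -1.295]
force: [0.3, -0.1, -3.2]
grip_width: 0.0119
shift cm [-36.21  -9.51  -0.58] turn [ 0.  0. -0.]
```

```bash
python3 -m inch '[-1,-0.2,0,0,0,0,0, -2,-0.5,0,0,0,0,0, -3,-0.8,0,0,0,0,0, -4,-1,0,0,0,0,0, -4,-1,0,0,0,0,0, -4,-1,0,0,0,0,0, -4,-1,0,0,0,0,0, -4,-1,0,0,0,0,0, -4,-1,0,0,0,0,0, -3,-0.9,0,0,0,0,0, -2,-0.8,0,0,0,0,0, -1.2,-0.3,0,0,0,0,0, 0,0,0,0,0,0,0, 0,0,0,0,0,0,0]'; python3 go.py .5366 .1861 .1 -1.295
python3 - <<'E'
from h import *
im,d=cam("scene"); np.save("s1.npy",d); p=cloud("scene",d); q=p.reshape(-1,3); c=im.reshape(-1,3)
m=(abs(q[:,0]-.5366)<.09)&(abs(q[:,1]-.186)<.045)&(q[:,2]>.125)&(q[:,2]<.27)&(c.min(1)>150); s=q[m]; t=s.mean(0);V=np.linalg.svd(s-t,full_matrices=False)[2][2]
print(len(s),t,s.min(0),s.max(0),V)
u,v=proj("scene",[.53,.2,.12]);u,v=int(u),int(v)
cv2.imwrite("pics/g.png",cv2.resize(im[v-75:v+65,u-80:u+80,::-1],None,fx=4,fy=4,interpolation=cv2.INTER_CUBIC))
E
```

```text
time_s: 10.22
ee_pos: [0.5365, 0.1852, 0.1943]
eef_rot: [3.141, -0.0, -1.296]
force: [-0.2, 0.8, -3.7]
grip_width: 0.0116
shift cm [-0.09 -0.03  9.43] turn [ 0.    -0.    -0.001]
128 [0.57258706 0.195801   0.24678012] [0.53725213 0.1827364  0.2082537 ] [0.59927733 0.20543655 0.26588492] [0.1788295  0.8772804  0.44542016]
```

View pics/g.png

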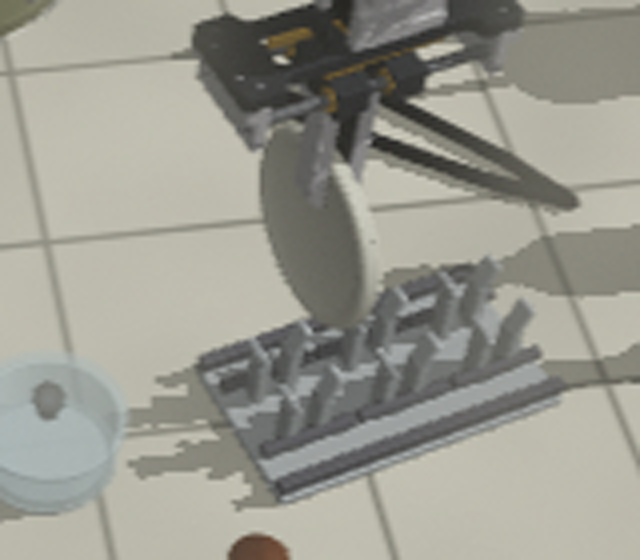

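```bash
python3 -m inch '[-0.09,-0.03,2,0,0,0,0, 0,0,2.5,0,0,0,0, 0,0,1,0,0,0,0, 0,0,0,0,0,0,0]'; python3 -m inch '[0,0,1,0,0,0,0, 0,0,1,0,0,0,0, 0,0,1,0,0,0,0, 0,0,0,0,0,0,0]';python3 go.py .5366 .1861 .0795 -1.295
```

```text
time_s: 10.78
ee_pos: [0.5365, 0.1865, 0.1393]
eef_rot: [3.141, -0.0, -1.296]
force: [0.5, 0.4, -2.7]
grip_width: 0.0119
time_s: 11.28
ee_pos: [0.536, 0.1868, 0.1084]
eef_rot: [3.14, 0.0, -1.295]
force: [-0.3, 0.1, -3.7]
grip_width: 0.0115
shift cm [ 0.08 -0.04  2.89] turn [0.002 0.    0.   ]
```

```bash
python3 -m inch '[0,0,0.5,0,0,0,0, 0,0,0.5,0,0,0,0, 0,0,0.5,0,0,0,0, 0,0,0,0,0,0,0]'; python3 -m inch '[0,0,0.4,0,0,0,0, 0,0,0.4,0,0,0,0, 0,0,0.2,0,0,0,0, 0,0,0,0,0,0,0]'
```

```text
time_s: 11.78
ee_pos: [0.5363, 0.1869, 0.0939]
eef_rot: [3.141, 0.0, -1.295]
force: [0.2, -0.1, -4.1]
grip_width: 0.0117
time_s: 12.28
ee_pos: [0.5364, 0.1869, 0.0842]
eef_rot: [3.141, 0.0, -1.295]
force: [-0.9, 0.4, -4.0]
grip_width: 0.0118
```

```bash
python3 -m inch '[0,0,0.15,0,0,0,0, 0,0,0.15,0,0,0,0, 0,0,0,0,0,0,0]'; python3 -m inch '[0,0,0.15,0,0,0,0, 0,0,0.05,0,0,0,0, 0,0,0,0,0,0,0]'
```

```text
time_s: 12.65
ee_pos: [0.5365, 0.1869, 0.0812]
eef_rot: [3.141, -0.0, -1.295]
force: [0.4, -0.5, -3.3]
grip_width: 0.0113
time_s: 13.02
ee_pos: [0.5367, 0.187, 0.0797]
eef_rot: [-3.141, 0.0, -1.295]
force: [0.2, -0.2, 0.3]
grip_width: 0.0115
```

```bash
python3 -m inch '[0,0,0.1,0,0,0,0, 0,0,0,0,0,0,0]'; python3 -m inch '[0,0,0,0,0,0,0.18, 0,0,0,0,0,0,0.18, 0,0,0,0,0,0,0.4, 0,0,0,0,0,0,0.4, 0,0,0,0,0,0,0.4, 0,0,-2,0,0,0,0.4, 0,0,-4,0,0,0,0.4, 0,0,-5,0,0,0,0.4, 0,0,-5,0,0,0,0.4, 0,0,0,0,0,0,0.4]'; python3 go.py .5565 -.2621 .235 -1.431
```

```text
time_s: 13.28
ee_pos: [0.537, 0.187, 0.0794]
eef_rot: [-3.14, 0.0, -1.295]
force: [-1.9, -0.3, 8.4]
grip_width: 0.0116
time_s: 14.52
ee_pos: [0.5378, 0.1873, 0.2423]
eef_rot: [-3.135, -0.0, -1.295]
force: [0.0, -0.3, 0.0]
grip_width: 0.0377
shift cm [43.75 10.44  0.66] turn [-0.007  0.     0.136]
```

```bash
python3 -m inch '[2,0.5,0,0,0,0,0.4, 4,1,0,0,0,0,0.4, 5,1.2,0,0,0,0,0.4, 5,1.2,0,0,0,0,0.4, 5,1.2,0,0,0,0,0.4, 5,1.2,0,0,0,0,0.4, 5,1.2,0,0,0,0,0.4, 5,1.2,0,0,0,0,0.4, 4,0.9,0,0,0,0,0.4, 2.5,0.6,0,0,0,0,0.4, 1.25,0.24,0,0,0,0,0.4, 0,0,0,0,0,0.136,0.4, 0,0,0,0,0,0,0.4]'; python3 go.py .5565 -.2621 .067 -1.431
python3 - <<'E'
from h import *
ims=[]
for n in("top","scene"):
    im,d=cam(n); np.save(n+"2.npy",d); q=cloud(n,d).reshape(-1,3)
    m=(abs(q[:,0]-.54)<.09)&(abs(q[:,1]-.186)<.035)&(q[:,2]>.085)&(q[:,2]<.17); s=q[m]; V=np.linalg.svd(s-s.mean(0),full_matrices=False)[2][2]
    print(n,len(s),s.mean(0),s.min(0),s.max(0),V); T=s[s[:,2]>.140]; print(T.mean(0),T.min(0),T.max(0))
    u,v=proj(n,[.52,.25,.06]);u,v=int(u),int(v); ims.append(cv2.resize(im[v-50:v+50,u-60:u+60,::-1],None,fx=3.3,fy=3.3,interpolation=cv2.INTER_CUBIC))
cv2.imwrite("pics/i.png",np.hstack(ims))
E
```

```text
time_s: 16.15
ee_pos: [0.5553, -0.2619, 0.2381]
eef_rot: [3.141, 0.0, -1.429]
force: [-0.4, 0.5, -0.5]
grip_width: 0.0376
shift cm [ 0.05 -0.12 17.11] turn [0.    0.    0.002]
top 320 [0.53087098 0.18383742 0.12826011] [0.47273789 0.16334151 0.08526338] [0.59903535 0.20565091 0.15782583] [ 0.26114537 -0.96514406  0.01732144]
[0.53427054 0.18524503 0.14826777] [0.49456793 0.17184651 0.14002447] [0.57621969 0.20123242 0.15782583]
scene 508 [0.54300384 0.1862759  0.11959036] [0.47519154 0.16310947 0.08505283] [0.60254861 0.20941323 0.15352488] [-0.28450131  0.9586554   0.00623093]
[0.54041358 0.18557087 0.14722306] [0.5015618  0.1719892  0.14018845] [0.57269464 0.19943619 0.15352488]
```

View pics/i.png

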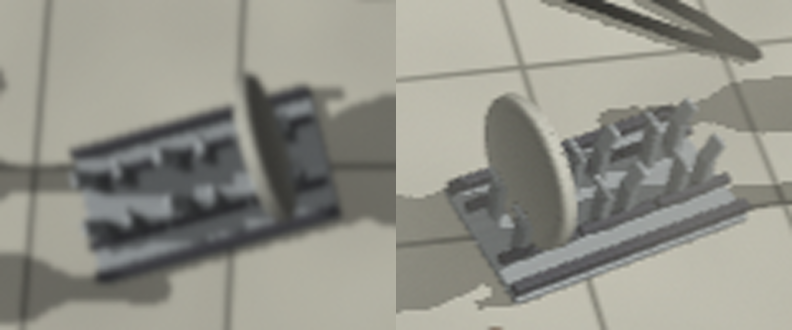

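```bash
python3 -m inch '[0.05,-0.12,4,0,0,0,0.4, 0,0,4,0,0,0,0.4, 0,0,4,0,0,0,0.4, 0,0,2.5,0,0,0,0.4, 0,0,1.6,0,0,0,0.4, 0,0,1,0,0,0,0.4, 0,0,0,0,0,0,0.4, 0,0,0,0,0,0,0, 0,0,0,0,0,0,0, 0,0,0,0,0,0,0, 0,0,0,0,0,0,0, 0,0,0,0,0,0,0]' 40; python3 -m inch '[0,0,-0.5,0,0,0,0, 0,0,-1,0,0,0,0, 0,0,0,0,0,0,0]'
```

```text
time_s: 17.75
ee_pos: [0.5566, -0.2629, 0.0677]
eef_rot: [-3.141, -0.0, -1.431]
force: [-0.6, 0.3, 2.9]
grip_width: 0.0115
time_s: 18.12
ee_pos: [0.5568, -0.263, 0.0833]
eef_rot: [-3.14, -0.001, -1.431]
force: [-0.3, 0.0, -2.9]
grip_width: 0.0116
```

```bash
python3 -m inch '[0,0,-2,0,0,0,0, 0,0,-3,0,0,0,0, 0,0,-4,0,0,0,0, 0,0,-4,0,0,0,0, 0,0,-3,0,0,0,0, 0,0,0,0,0,-0.07,0, 0,0,0,0,0,-0.066,0, 0,0,0,0,0,0,0]'; python3 go.py .5162 .2585 .24 -1.295
```

```text
time_s: 19.12
ee_pos: [0.5564, -0.2628, 0.2421]
eef_rot: [3.141, 0.0, -1.295]
force: [-0.7, -0.4, -3.6]
grip_width: 0.0117
shift cm [-51.25 -10.31   0.22] turn [ 0.  0. -0.]
```

```bash
python3 -m inch '[-1,-0.2,0,0,0,0,0, -2,-0.4,0,0,0,0,0, -3,-0.6,0,0,0,0,0, -4,-0.8,0,0,0,0,0, -4,-0.8,0,0,0,0,0, -4,-0.8,0,0,0,0,0, -4,-0.8,0,0,0,0,0, -4,-0.8,0,0,0,0,0, -4,-0.8,0,0,0,0,0, -4,-0.8,0,0,0,0,0, -4,-0.8,0,0,0,0,0, -4,-0.8,0,0,0,0,0, -4,-0.8,0,0,0,0,0, -2.5,-0.6,0,0,0,0,0, -1.7,-0.3,0,0,0,0,0, -1,-0.2,0,0,0,0,0, 0,0,0,0,0,0,0, 0,0,0,0,0,0,0]'; python3 go.py .5162 .2585 .14 -1.295
python3 - <<'E'
from h import *
from scipy.spatial.transform import Rotation as R
o=ctrl.get_obs(); A=R.from_euler("xyz",o["eef_rot"])
im,d=cam("scene"); q=cloud("scene",d).reshape(-1,3); c=im.reshape(-1,3)
t=A.inv().apply(q-o["ee_pos"])*1000  # tool mm
m=(abs(t[:,0])<12)&(abs(t[:,1])<80)&(t[:,2]>-5)&(t[:,2]<90); s=t[m]
for z in range(0,90,10):
    k=s[abs(s[:,2]-z)<5]; 
    if len(k): print(z,len(k),np.percentile(k,[3,97],axis=0)[:,:2].round(1).tolist())
E
```

```text
time_s: 21.38
ee_pos: [0.5162, 0.2572, 0.2424]
eef_rot: [3.142, -0.0, -1.296]
force: [0.6, 0.1, -3.3]
grip_width: 0.0116
shift cm [-0.12 -0.03 10.24] turn [ 0.    -0.    -0.001]
0 93 [[-2.0, -56.1], [7.3, 51.3]]
10 97 [[-3.1, -56.2], [6.9, 49.9]]
20 100 [[-1.4, -54.6], [7.2, 48.6]]
30 137 [[-0.4, -54.4], [7.8, 47.6]]
40 51 [[-3.1, -55.0], [6.9, 51.9]]
```

```bash
python3 -m inch '[-0.1,-0.03,2,0,0,0,0, 0,0,3.5,0,0,0,0, 0,0,3.5,0,0,0,0, 0,0,2,0,0,0,0, 0,0,0.7,0,0,0,0, 0,0,0,0,0,0,0]'; python3 -m inch '[0,0,0.8,0,0,0,0, 0,0,0.8,0,0,0,0, 0,0,0.8,0,0,0,0, 0,0,0,0,0,0,0]'; python3 -m inch '[0,0,0.6,0,0,0,0, 0,0,0.6,0,0,0,0, 0,0,0.6,0,0,0,0, 0,0,0.6,0,0,0,0, 0,0,0.3,0,0,0,0, 0,0,0,0,0,0,0]'; python3 go.py .5162 .2585 .0677 -1.295
```

```text
time_s: 22.18
ee_pos: [0.5164, 0.2587, 0.1257]
eef_rot: [-3.141, 0.0, -1.295]
force: [-0.0, -0.3, -2.3]
grip_width: 0.0118
time_s: 22.68
ee_pos: [0.5158, 0.2588, 0.1006]
eef_rot: [3.14, -0.0, -1.295]
force: [-0.0, 0.0, -2.9]
grip_width: 0.0121
time_s: 23.42
ee_pos: [0.5161, 0.2589, 0.0742]
eef_rot: [3.141, -0.0, -1.295]
force: [0.5, -0.1, -2.9]
grip_width: 0.0119
shift cm [ 0.04 -0.    0.65] turn [ 0. -0.  0.]
```

```bash
python3 -m inch '[0,0,0.2,0,0,0,0, 0,0,0.2,0,0,0,0, 0,0,0.1,0,0,0,0, 0,0,0,0,0,0,0]'; python3 -m inch '[0,0,0.1,0,0,0,0, 0,0,0,0,0,0,0]'; python3 -m inch '[0,0,0.1,0,0,0,0, 0,0,0,0,0,0,0]'
```

```text
time_s: 23.92
ee_pos: [0.5161, 0.2589, 0.0693]
eef_rot: [3.141, 0.0, -1.295]
force: [-0.3, -0.4, -3.0]
grip_width: 0.0114
time_s: 24.18
ee_pos: [0.5161, 0.2589, 0.0683]
eef_rot: [3.142, 0.0, -1.295]
force: [-0.5, 0.3, -4.1]
grip_width: 0.0121
time_s: 24.42
ee_pos: [0.5163, 0.259, 0.0678]
eef_rot: [-3.141, 0.0, -1.295]
force: [-1.1, -1.0, 1.4]
grip_width: 0.0117
```

```bash
python3 -m inch '[0,0,0.07,0,0,0,0, 0,0,0,0,0,0,0]'; python3 -m inch '[0,0,0,0,0,0,0.18, 0,0,0,0,0,0,0.18, 0,0,0,0,0,0,0.4, 0,0,0,0,0,0,0.4, 0,0,0,0,0,0,0.4, 0,0,-2,0,0,0,0.4, 0,0,-4,0,0,0,0.4, 0,0,-5,0,0,0,0.4, 0,0,-5,0,0,0,0.4, 0,0,0,0,0,0,0.4]'; python3 go.py .564 -.3366 .23 -1.431
```

```text
time_s: 24.68
ee_pos: [0.5164, 0.2591, 0.0677]
eef_rot: [-3.141, 0.0, -1.295]
force: [-4.1, -1.1, 9.0]
grip_width: 0.0117
time_s: 25.92
ee_pos: [0.5174, 0.2595, 0.2307]
eef_rot: [-3.135, 0.001, -1.295]
force: [0.9, -0.7, -0.7]
grip_width: 0.0376
shift cm [58.62 11.75 -0.06] turn [-0.007  0.001  0.136]
```

Next I move above the small plate, then check both racks.

```bash
python3 -m inch '[2,0.4,0,0,0,0,0.4, 4,0.8,0,0,0,0,0.4, 5,1,0,0,0,0,0.4, 5,1,0,0,0,0,0.4, 5,1,0,0,0,0,0.4, 5,1,0,0,0,0,0.4, 5,1,0,0,0,0,0.4, 5,1,0,0,0,0,0.4, 5,1,0,0,0,0,0.4, 5,1,0,0,0,0,0.4, 5,1,0,0,0,0,0.4, 4,0.8,0,0,0,0,0.4, 2.6,0.5,0,0,0,0,0.4, 1,0.25,0,0,0,0,0.4, 0,0,0,0,0,0.136,0.4, 0,0,0,0,0,0,0.4]'; python3 go.py .564 -.3366 .042 -1.431
python3 - <<'E'
from h import *
ims=[]
for n in("top","scene"):
    im,d=cam(n); np.save(n+"3.npy",d); q=cloud(n,d).reshape(-1,3)
    for cx,cy in((.537,.186),(.5162,.2583),(.5640,-.3366)):
        m=(abs(q[:,0]-cx)<.09)&(abs(q[:,1]-cy)<.03)&(q[:,2]>.08)&(q[:,2]<.17); s=q[m]
        if len(s)<20: continue
        V=np.linalg.svd(s-s.mean(0),full_matrices=False)[2][2]; V*=np.sign(V[1])
        print(n,len(s),s.mean(0).round(4),((np.percentile(s,2,axis=0)+np.percentile(s,98,axis=0))/2).round(4),s.max(0)[2].round(3),V.round(3))
    u,v=proj(n,[.52,.25,.06]);u,v=int(u),int(v); ims.append(cv2.resize(im[v-50:v+50,u-60:u+60,::-1],None,fx=3.3,fy=3.3,interpolation=cv2.INTER_CUBIC))
cv2.imwrite("pics/j.png",np.hstack(ims))
E
```

```text
time_s: 27.92
ee_pos: [0.5622, -0.3367, 0.226]
eef_rot: [3.141, 0.001, -1.43]
force: [-0.2, 0.5, -0.7]
grip_width: 0.037
shift cm [ 0.03 -0.19 18.4 ] turn [0.001 0.001 0.001]
top 334 [0.5313 0.184  0.1263] [0.5335 0.1833 0.1187] 0.157 [-0.262  0.965 -0.018]
top 366 [0.5153 0.2569 0.1227] [0.5157 0.2563 0.1124] 0.145 [-0.268  0.963 -0.013]
scene 556 [0.5425 0.1862 0.1165] [0.5395 0.1857 0.1163] 0.155 [-0.282  0.959  0.006]
scene 537 [0.5205 0.2576 0.1154] [0.5187 0.2576 0.111 ] 0.144 [-0.277  0.961  0.007]
scene 159 [ 0.5768 -0.335   0.1017] [ 0.5697 -0.3357  0.0982] 0.117 [-0.073  0.987  0.14 ]
```

View pics/j.png

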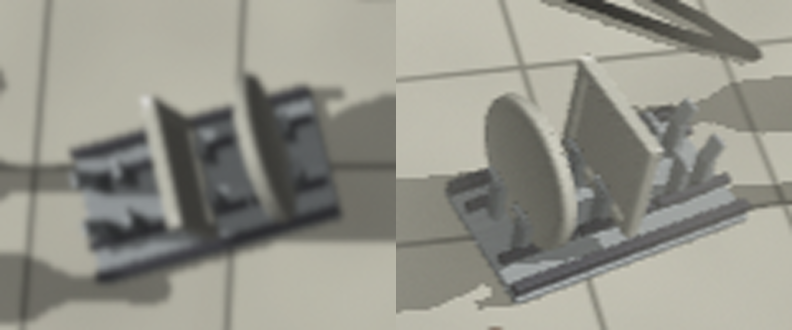

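```bash
python3 -m inch '[0.03,-0.19,4,0,0,0,0.4, 0,0,4,0,0,0,0.4, 0,0,4,0,0,0,0.4, 0,0,3,0,0,0,0.4, 0,0,2.2,0,0,0,0.4, 0,0,1,0,0,0,0.4, 0,0,0,0,0,0,0.4, 0,0,0,0,0,0,0, 0,0,0,0,0,0,0, 0,0,0,0,0,0,0, 0,0,0,0,0,0,0, 0,0,0,0,0,0,0]' 40; python3 -m inch '[0,0,-0.5,0,0,0,0, 0,0,-1,0,0,0,0, 0,0,0,0,0,0,0]'
```

```text
time_s: 29.52
ee_pos: [0.5648, -0.3371, 0.0451]
eef_rot: [-3.141, -0.0, -1.431]
force: [-0.3, 0.4, 4.2]
grip_width: 0.0115
time_s: 29.9
ee_pos: [0.565, -0.3372, 0.0607]
eef_rot: [-3.14, -0.001, -1.431]
force: [0.1, -0.8, -2.4]
grip_width: 0.0119
```

```bash
python3 -m inch '[0,0,-2,0,0,0,0, 0,0,-3,0,0,0,0, 0,0,-4,0,0,0,0, 0,0,-4,0,0,0,0, 0,0,-2.5,0,0,0,0, 0,0,0,0,0,-0.07,0, 0,0,0,0,0,-0.066,0, 0,0,0,0,0,0,0]'; python3 go.py .496 .3307 .21 -1.295
```

```text
time_s: 30.9
ee_pos: [0.5646, -0.337, 0.2157]
eef_rot: [-3.141, -0.001, -1.295]
force: [0.0, 0.7, -1.5]
grip_width: 0.0119
shift cm [-66.11 -11.55   0.54] turn [-0.001 -0.001 -0.   ]
```

```bash
python3 -m inch '[-1,-0.2,0,0,0,0,0, -2,-0.4,0,0,0,0,0, -3,-0.5,0,0,0,0,0, -4,-0.7,0,0,0,0,0, -4,-0.7,0,0,0,0,0, -4,-0.7,0,0,0,0,0, -4,-0.7,0,0,0,0,0, -4,-0.7,0,0,0,0,0, -4,-0.7,0,0,0,0,0, -4,-0.7,0,0,0,0,0, -4,-0.7,0,0,0,0,0, -4,-0.7,0,0,0,0,0, -4,-0.7,0,0,0,0,0, -4,-0.7,0,0,0,0,0, -4,-0.7,0,0,0,0,0, -4,-0.7,0,0,0,0,0, -4,-0.7,0,0,0,0,0, -2,-0.4,0,0,0,0,0, -1.5,-0.2,0,0,0,0,0, -0.5,-0.1,0,0,0,0,0]'; python3 -m inch '[0,0,0,0,0,0,0]'; python3 go.py .496 .3307 .1 -1.295
```

```text
time_s: 33.4
ee_pos: [0.4964, 0.3299, 0.2147]
eef_rot: [3.142, -0.0, -1.295]
force: [0.5, -1.0, -1.7]
grip_width: 0.0117
time_s: 33.52
ee_pos: [0.4967, 0.3292, 0.2147]
eef_rot: [3.142, -0.0, -1.296]
force: [-0.6, -0.7, -2.2]
grip_width: 0.0119
shift cm [-0.16  0.02 11.47] turn [ 0.    -0.    -0.001]
```

```bash
python3 -m inch '[-0.1,0.02,2,0,0,0,0, 0,0,3,0,0,0,0, 0,0,3,0,0,0,0, 0,0,2,0,0,0,0, 0,0,0.7,0,0,0,0, 0,0,0,0,0,0,0]'; python3 -m inch '[0,0,0.8,0,0,0,0, 0,0,0.8,0,0,0,0, 0,0,0.8,0,0,0,0, 0,0,0,0,0,0,0]'; python3 -m inch '[0,0,0.6,0,0,0,0, 0,0,0.6,0,0,0,0, 0,0,0.6,0,0,0,0, 0,0,0.6,0,0,0,0, 0,0,0.6,0,0,0,0, 0,0,0.2,0,0,0,0, 0,0,0,0,0,0,0]'; python3 go.py .496 .3307 .045 -1.295
```

```text
time_s: 34.28
ee_pos: [0.4963, 0.3302, 0.108]
eef_rot: [-3.141, 0.0, -1.296]
force: [0.8, 0.4, -1.2]
grip_width: 0.0114
time_s: 34.78
ee_pos: [0.4957, 0.3305, 0.0829]
eef_rot: [3.14, -0.0, -1.295]
force: [-0.1, -0.5, -0.5]
grip_width: 0.0121
time_s: 35.65
ee_pos: [0.496, 0.3306, 0.0516]
eef_rot: [3.142, -0.0, -1.295]
force: [-0.7, 0.5, -1.0]
grip_width: 0.0118
shift cm [-0.01  0.    0.66] turn [ 0. -0. -0.]
```

```bash
python3 -m inch '[0,0,0.2,0,0,0,0, 0,0,0.2,0,0,0,0, 0,0,0.1,0,0,0,0, 0,0,0,0,0,0,0]'; python3 -m inch '[0,0,0.1,0,0,0,0, 0,0,0,0,0,0,0]'; python3 -m inch '[0,0,0.1,0,0,0,0, 0,0,0,0,0,0,0]'
```

```text
time_s: 36.15
ee_pos: [0.496, 0.3306, 0.0466]
eef_rot: [3.141, -0.0, -1.295]
force: [-0.1, -0.5, -2.0]
grip_width: 0.0117
time_s: 36.4
ee_pos: [0.4962, 0.3307, 0.0458]
eef_rot: [-3.141, 0.0, -1.295]
force: [0.3, 0.4, -1.3]
grip_width: 0.0121
time_s: 36.65
ee_pos: [0.4968, 0.331, 0.0452]
eef_rot: [-3.139, 0.0, -1.295]
force: [3.7, 2.4, 1.8]
grip_width: 0.0116
```

Contact. One more small step down, then I release, lift and move clear for the final check.

```bash
python3 -m inch '[0,0,0.05,0,0,0,0, 0,0,0,0,0,0,0]'; python3 -m inch '[0,0,0,0,0,0,0.18, 0,0,0,0,0,0,0.18, 0,0,0,0,0,0,0.4, 0,0,0,0,0,0,0.4, 0,0,0,0,0,0,0.4, 0,0,-2,0,0,0,0.4, 0,0,-4,0,0,0,0.4, 0,0,-5,0,0,0,0.4, 0,0,-5,0,0,0,0.4, 0,0,-3,0,0,0,0.4, 3,0,0,0,0,0,0.4, 5,0,0,0,0,0,0.4, 5,0,0,0,0,0,0.4, 5,0,0,0,0,0,0.4, 5,0,0,0,0,0,0.4, 5,0,0,0,0,0,0.4, 4,0,0,0,0,0,0.4, 2,0,0,0,0,0,0.4, 0,0,0,0,0,0,0.4, 0,0,0,0,0,0,0.4]'
python3 - <<'E'
from h import *
ims=[]
for n in("top","scene"):
    im,d=cam(n); q=cloud(n,d).reshape(-1,3)
    for cx,cy in((.537,.186),(.5162,.2583),(.496,.3307)):
        m=(abs(q[:,0]-cx)<.09)&(abs(q[:,1]-cy)<.03)&(q[:,2]>.08)&(q[:,2]<.17); s=q[m]
        if len(s)<20: continue
        V=np.linalg.svd(s-s.mean(0),full_matrices=False)[2][2]; V*=np.sign(V[1])
        print(n,len(s),((np.percentile(s,2,axis=0)+np.percentile(s,98,axis=0))/2).round(4),s.max(0)[2].round(3),V.round(3))
    print(n,"dish now",[(r["score"],ray(n,*r["centre"],.0).round(3)) for r in ctrl.place_of(n,"glass_dish")[:1]])
    u,v=proj(n,[.52,.25,.06]);u,v=int(u),int(v); ims.append(cv2.resize(im[v-60:v+60,u-60:u+120,::-1],None,fx=2.2,fy=2.2,interpolation=cv2.INTER_CUBIC)) if n=="top" else ims.append(cv2.resize(im[v-60:v+60,u-120:u+60,::-1],None,fx=2.2,fy=2.2,interpolation=cv2.INTER_CUBIC))
cv2.imwrite("pics/k.png",np.hstack(ims))
E
```

```text
time_s: 36.9
ee_pos: [0.4969, 0.331, 0.0451]
eef_rot: [-3.139, 0.001, -1.295]
force: [4.1, 1.1, 7.4]
grip_width: 0.0115
time_s: 39.4
ee_pos: [0.5884, 0.0047, 0.2342]
eef_rot: [-3.142, 0.0, -1.294]
force: [-0.1, 0.0, 0.1]
grip_width: 0.0373
top 142 [0.5592 0.1924 0.1232] 0.157 [-0.226  0.974 -0.02 ]
top 368 [0.5158 0.2563 0.1118] 0.145 [-0.27   0.963 -0.019]
top 189 [0.4949 0.3283 0.0986] 0.119 [-0.259  0.965 -0.031]
top dish now [(0.68, array([0.541, 0.017, 0.   ]))]
scene 556 [0.5404 0.1856 0.1163] 0.155 [-0.284  0.959  0.01 ]
scene 533 [0.519  0.2575 0.1113] 0.142 [-0.273  0.962  0.008]
scene 210 [0.4999 0.3294 0.0981] 0.118 [-0.298  0.955  0.004]
scene dish now [(0.66, array([0.546, 0.022, 0.   ]))]
```

View pics/k.png

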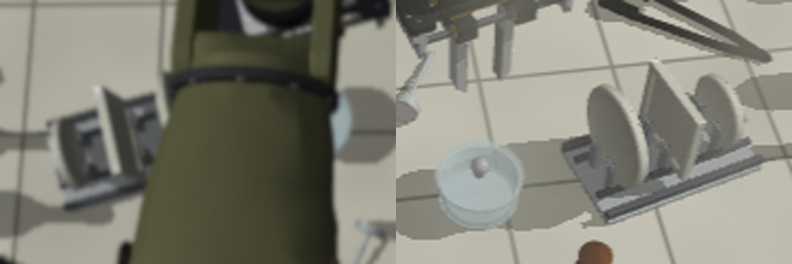

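```bash
python3 -c "
from station import ctrl; print(ctrl.hand_in(), ctrl.get_obs()['time_s'])"
```

```text
the job is handed in; nothing more can be done
the job is handed in; nothing more can be done
```

All three plates are now in the steel rack in reverse order: large in the right slot, square in the middle, small in the left. I lowered each one until the force reading showed it resting on the dowels, then let go. I handed the job in at about 39.6 s.

**Last checks:** Both cameras saw all three plates standing within about 2° of upright. Their top edges were at the seated heights, and they sat within about 3–4 mm of the slot centres. In the last top view the arm hid part of the large plate, so its centring there comes from the earlier top view and the scene camera. The glass dish was within about 5 mm of its first measured spot, which is within the measuring error. The robot was touching nothing.

**What disagreed:** The reported tool height was about 38 mm lower than the cameras showed. My first grasp therefore closed in the air above the large plate without disturbing it. I corrected for that offset afterwards, and all three grasps then held at 12 mm.

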